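# Sweep the coat buttons into the button tray

## Robot

A 6-joint arm with a two-finger parallel gripper is mounted at the origin on the work surface. World frame = base frame: x ahead of the robot, y to its left, z up, the work surface at z = 0. Lengths are in mm, angles in rad, forces in N, time in s.
With the tool pointing down it reaches from about 275 to 1000 mm from the base axis. Payload 8.4 kg.
Tool frame: the origin (TCP) lies between the finger pads; the fingertips stand 17 mm ahead of it and the grasp point (between the pads) lies 2 mm behind it; z points along the fingers, y is the line along which they close (so a half turn about z gives the same grasp; the last joint's range is limited). The gripper opens to 85 mm and grips with 20 to 120 N. Pads are 22 mm wide; open, the fingers measure 114 mm over their backs; the gripper's body (76 mm by 85 mm) begins 54 mm behind the grasp point. The pads swing forward as they close: fully open they stand 13 mm farther back than shut.
Start: joints at [-1.269, 0.353, 1.633, -0, 1.155, -0.002], TCP at [186.966, -596.382, 248.281] pointing down, gripper open.
Joint ranges: [-2.63, 2.63], [-0.92, 2.1], [0.06, 2.66], [-1.3, 4.44], [0, 2.69], [-3.02, 3.02]. Speed limits (rad/s): [2.22, 2.22, 2.79, 3.14, 3.14, 3.14].

## Interface

Orientations are given as [roll, pitch, yaw] about the fixed x, y, z axes, in that order (R = Rz(yaw) Ry(pitch) Rx(roll)).
In Python, from rig import sense, grab_frame, sign_off gives the robot as it stands. The module is installed in compiled form; this text tells all that it offers.
- The arm moves only by the tool send_rows, never from a script. Its argument "moves" is a list that holds one entry, the list of rows, each a list of 7 numbers: the shift along the world's x, y, z in m, then the turn, a rotation vector about the world's x, y, z in rad, then the opening, from -1 (shut) to 1 (fully open). In form: [[[dx, dy, dz, rx, ry, rz, jaw], ...]]. A call has 1 to 10 rows; each row shifts and turns the commanded pose from where the row before left it; what a row does not reach is not made up. A row lasts 1/10 s, in which the tool goes at most 50 mm and 8.59 degrees, less where a joint would pass 70% of its speed; a pose out of reach is approached as far as the arm can. A call with a gripper value outside its range is refused whole. The fingers move at their own pace and stop on an object; "grip_force" is the grip in N (left out, the last holds). Time passes only in rows, so rows that do not move let the fingers close. It gives the time, the measured TCP pose, the force, the opening and the grip force at its end, in the units of the state.
- sense(): the state, without advancing time (a new reading comes with each control period).
- grab_frame(name): name is "scene" or "side" or "wrist"; returns a dict with "img" (400x640x3 uint8, red, green, blue), "mtx" (3x3 intrinsics, pixels), "rvec" (rotation vector, rad) and "tvec" (3), from world to camera coordinates, as OpenCV has them; the wrist camera has in their place "T_tool_cam" (4x4, takes a point from camera to tool coordinates, whose origin is the TCP and whose axes are the flange's). Camera axes: x right, y down, z forward; pixel columns grow to the right and rows downward; lengths in mm; the calibration is good to about 2 mm. A picture is of the moment at which its call begins: read the wrist's pose just before it. There is no depth.
- sign_off(): hands the job in; it is judged then, once.
The state is a dict: "clock": time; "qpos": joint angles; "qvel": joint speeds; "joint_efforts": joint torques, N m; "eef_pos": TCP position; "tcp_rot": TCP orientation; "contact_force": force on the tool from outside, world axes, zero at the start; "wrist_torque": the same for the moment, N m; "opening": opening from 0.0 (shut) to 1.0 (fully open); "grasp_force": force on a finger pad.
Only numpy, scipy, OpenCV 4.12 (cv2) and the standard library are available. Lean on these libraries where they do the work, as an engineer would, in place of code of your own. Each camera call takes 0.05 s, during which the arm holds its last target. There are 200 camera calls.

## Task

Clear the tailor's cutting table: with your fingertips sweep the three loose coat buttons along the table top, through the open side of the wooden three-sided tray, until every button lies wholly inside it. Push them only, never pick one up, and leave the thread spool, the pattern weight and the shears where they are.

Things in the scene. Friction and masses are not known exactly. Their poses are not given: they have to be found in the camera images.
- tray: three-sided pale wooden tray fixed to the table, floor level with the table. Inside 120 mm deep (x), 150 mm wide (y); walls 10 mm thick, 24 mm high. Open over its whole width at its -x end (x = -60 mm); inner faces: back wall x = +60 mm, sides y = +-75 mm. Origin: centre of the inside, at table height. Its +x is the way in, world +y within 0.35 rad
- button1: a white four-hole coat button, a flat round disc 34 mm across and 8 mm thick, 12 to 19 g, loose, lying flat on the table; origin at the centre of its underside; it starts nearest the tray's open side
- button2: a white four-hole coat button, a flat round disc 34 mm across and 8 mm thick, 12 to 19 g, loose, lying flat on the table; origin at the centre of its underside; it starts between the other two
- button3: a white four-hole coat button, a flat round disc 34 mm across and 8 mm thick, 12 to 19 g, loose, lying flat on the table; origin at the centre of its underside; it starts farthest from the tray
- spool: bystander: an upright wooden thread spool 36 mm across and 45 mm tall, beyond the buttons as seen from the robot; origin at the centre of its underside
- weight: bystander: a steel pattern weight, a disc 60 mm across and 18 mm thick with a knob on top to 42 mm, between the robot and the buttons; origin at the centre of its underside
- shears: bystander: tailor's shears lying flat on the robot's right, about 230 mm long along their x (blades from x = 0 to +125 mm, black handle loops to x = -108 mm, +-51 mm wide in y), 15 mm high; origin at the pivot, at table height

How it is judged (in metres and radians):
At the end, for the whole second after the job is handed in: each of the three buttons rests within the tray's walls, its centre at least 15 mm inside the open side's edge line (2 mm of overhang forgiven), lying low (underside centre less than 11 mm up) and still (under 10 mm/s) (x of button1 in the frame of tray between -0.045 and 0.06 m and y of button1 in the frame of tray between -0.066 and 0.066 m and height (world z) of each of button1, button2, button3 below 0.011 m and linear speed of each of button1, button2, button3 below 0.01 m/s and x of button2 in the frame of tray between -0.045 and 0.06 m and y of button2 in the frame of tray between -0.066 and 0.066 m and x of button3 in the frame of tray between -0.045 and 0.06 m and y of button3 in the frame of tray between -0.066 and 0.066 m); the robot touches nothing.
It fails at once if a button is lifted off the table (its origin more than 12 mm up) (height (world z) of any of button1, button2, button3 above 0.012 m).
It fails at once if the spool is pushed more than 15 mm or tipped (distance of spool from where it was at the start of the episode above 0.015 m or angle between spool's own z axis and vertical above 0.3 rad).
It fails at once if the weight is pushed more than 15 mm or tipped (distance of weight from where it was at the start of the episode above 0.015 m or angle between weight's own z axis and vertical above 0.3 rad).
It fails at once if the shears is pushed more than 15 mm or tipped (distance of shears from where it was at the start of the episode above 0.015 m or angle between shears's own z axis and vertical above 0.3 rad).
It also fails if it takes over 72 s, if anything falls off the work surface, if the arm or the gripper's body presses on something with over 40 N, if the wrist force passes 120 N, or if a joint passes its speed limit or range.

## Working session

There is one attempt and no reset: what is moved stays moved. The work goes in short steps, Python scripts to look and compute and a tool call to move; the robot and the scene stay as the last step left them, time stands still between calls to the robot, and variables do not carry over. Pictures are saved under pics/ and viewed, at most 10 in all, crops included, and the job is handed in when it is done.

Besides the shell and the picture viewer there is one more tool, called after "Request:" in YAML: its name, and indented under it one key for each argument. send_rows: Moves the arm, as the interface text tells. Its arguments: {"type":"object","properties":{"moves":{"type":"array"},"grip_force":{"type":"number"}},"required":["moves"]}

```bash
mkdir -p pics; cat > h.py <<'E'
import numpy as np, cv2
from rig import sense, grab_frame, sign_off
def take(name,fn):
    f=grab_frame(name); cv2.imwrite(fn,cv2.cvtColor(f["img"],cv2.COLOR_RGB2BGR))
    np.savez(fn+".npz",**{k:v for k,v in f.items() if k!="img"}); return f
def world(fn,uv,z=0.):
    d=np.load(fn+".npz"); R=cv2.Rodrigues(d["rvec"])[0]; t=d["tvec"].ravel()
    p=cv2.undistortPoints(np.array(uv,float).reshape(-1,1,2),d["mtx"],None).reshape(-1,2)
    c=-R.T@t; o=[]
    for q in p:
        r=R.T@np.array([*q,1]); o.append(c+r*(z-c[2])/r[2])
    return np.round(np.array(o),1)
def pix(fn,P):
    d=np.load(fn+".npz"); return cv2.projectPoints(np.array(P,float),d["rvec"],d["tvec"],d["mtx"],None)[0].reshape(-1,2)
E
python3 - <<'E'
from h import *
take("scene","pics/s0.png"); print(sense())
for n in ["pics/s0.png"]:
    d=np.load(n+".npz"); print(d["mtx"],-cv2.Rodrigues(d["rvec"])[0].T@d["tvec"].ravel())
E
```

```text
{'clock': 0.05, 'qpos': array([-1.26935670e+00,  3.53606150e-01,  1.63412276e+00, -1.01823590e-05,
        1.15520467e+00, -2.42037051e-03]), 'qvel': array([ 0.00048749,  0.00010156,  0.00062508, -0.0005513 , -0.00197439,
        0.0004378 ]), 'joint_efforts': array([ 6.37290464e-05, -6.06897354e+01, -3.43171191e+01,  2.04637433e-05,
        4.09305052e-03, -5.42020999e-06]), 'eef_pos': array([ 186.85617145, -595.947171  ,  247.59276451]), 'tcp_rot': array([-3.14025172e+00,  6.06454527e-06,  3.03864120e-01]), 'contact_force': array([ 0.24194095, -0.29912622, -0.849867  ]), 'wrist_torque': array([-0.01852189,  0.016808  , -0.03669729]), 'grasp_force': 0.0, 'opening': 1.0017445995664227}
[[421.64763913   0.         313.74098539]
 [  0.         421.64763913 194.91449066]
 [  0.           0.           1.        ]] [993.66185616 147.04464238 891.53031989]
```

View pics/s0.png

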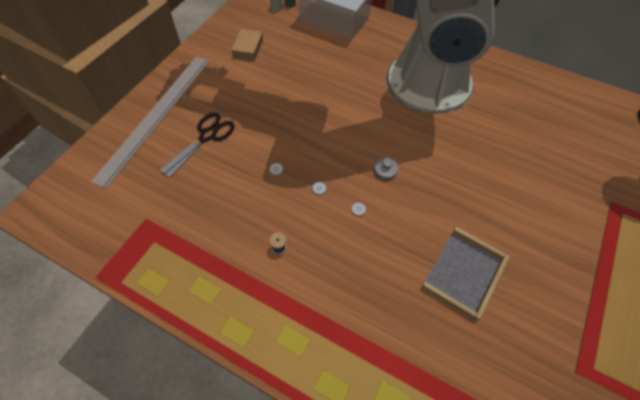

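The scene shows the buttons near (276,169), (319,188) and (359,209). The tray is around (466,272), opening up-left, with the spool at (278,243), the weight at (386,168) and the shears at (200,145). I'll enlarge it.

```bash
python3 - <<'E'
from h import *
i=cv2.imread("pics/s0.png")[150:330,255:515]
cv2.imwrite("pics/c0.png",cv2.resize(i,None,fx=3,fy=3,interpolation=cv2.INTER_CUBIC))
take("side","pics/d0.png")
E
```

```text
(no output)
```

View pics/c0.png

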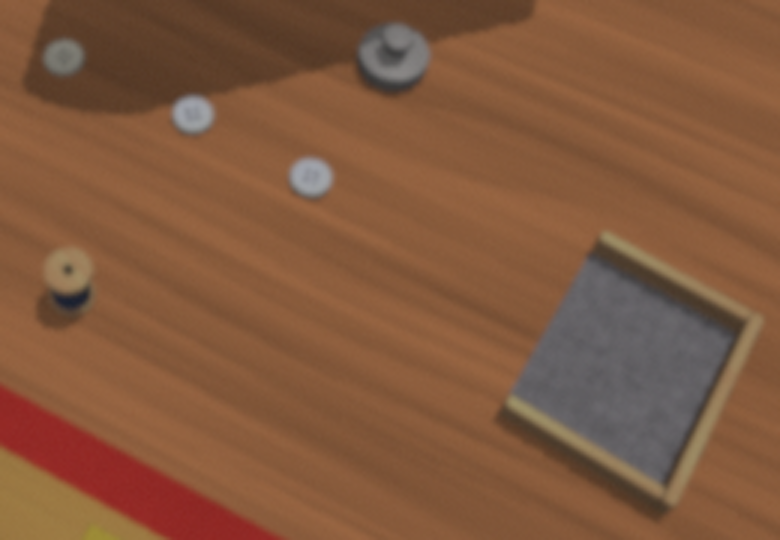

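View pics/d0.png

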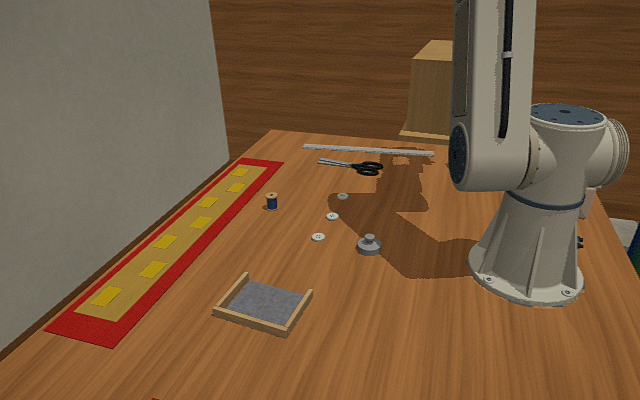

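The crop shows the buttons at (64,56), (193,113) and (311,176), and the wall-top outline at about (603,235), (762,320), (672,503), (505,404). In the side view the buttons are at (342,196), (332,216), (318,237). The corridor from the buttons to the tray is free.

```bash
python3 - <<'E'
from h import *
s="pics/s0.png"; c=lambda L:[((u+.5)/3-.5+255,(v+.5)/3-.5+150) for u,v in L]
print("btn 3,2,1",world(s,c([(64,55),(193,112),(311,175)]),8))
print("side     ",world("pics/d0.png",[(342,196),(332,216),(318,237)],8))
t=world(s,c([(605,235),(762,319),(672,503),(505,402)]),24); print("tray outer",t, np.linalg.norm(np.diff(t,axis=0),axis=1))
print("tray side", world("pics/d0.png",[(312,290.5),(287,333.5),(213,311),(246,274)],24))
print("spool",world(s,c([(69,268)]),45),"weight",world(s,c([(397,34)]),42))
print("shears",world(s,[(165,173),(205,140),(212,114),(232,128)],8))
E
```

```text
btn 3,2,1 [[ 493.9 -231.3    8. ]
 [ 491.3 -107.8    8. ]
 [ 498.2    3.7    8. ]]
side      [[ 491.2 -219.2    8. ]
 [ 488.6  -98.     8. ]
 [ 495.1   13.2    8. ]]
tray outer [[445.8 227.2  24. ]
 [456.4 351.8  24. ]
 [620.8 334.3  24. ]
 [608.5 208.   24. ]] [125.05006997 165.32879362 126.89751771]
tray side [[439.2 233.8  24. ]
 [446.9 362.8  24. ]
 [612.6 347.9  24. ]
 [599.7 221.6  24. ]]
spool [[ 676.5 -112.4   45. ]] weight [[361.4  13.5  42. ]]
shears [[ 643.  -468.8    8. ]
 [ 507.7 -444.     8. ]
 [ 423.7 -482.1    8. ]
 [ 438.5 -404.9    8. ]]
```

Request:
send_rows:
  moves:
    - [[0.03, 0.038, 0, 0, 0, 0.127, -0.43], [0.03, 0.038, 0, 0, 0, 0.127, -0.43], [0.03, 0.038, 0, 0, 0, 0.127, -0.43], [0.03, 0.038, 0, 0, 0, 0.127, -0.43], [0.03, 0.038, 0, 0, 0, 0.127, -0.43], [0.03, 0.038, 0, 0, 0, 0.127, -0.43], [0.03, 0.038, 0, 0, 0, 0.127, -0.43], [0.03, 0.038, 0, 0, 0, 0.127, -0.43], [0.03, 0.038, 0, 0, 0, 0.126, -0.43], [0.03, 0.038, 0, 0, 0, 0.126, -0.43]]

```text
clock: 1.1
eef_pos: [487.7, -214.6, 248.2]
tcp_rot: [-3.141, 0.0, 1.577]
contact_force: [-0.0, -0.5, -0.3]
opening: 0.286
grasp_force: 0.0
```

Request:
send_rows:
  moves:
    - [[0.005, 0.03, 0, 0, 0, 0, -0.43], [0, 0.03, 0, 0, 0, 0, -0.43], [0, 0.03, 0, 0, 0, 0, -0.43], [0, 0.03, 0, 0, 0, 0, -0.43], [0, 0.03, 0, 0, 0, 0, -0.43], [0, 0, 0, 0, 0, 0, -0.43], [0, 0, 0, 0, 0, 0, -0.43]]

```text
clock: 1.8
eef_pos: [491.8, -66.1, 248.1]
tcp_rot: [-3.141, 0.0, 1.574]
contact_force: [0.3, 0.5, 0.1]
opening: 0.283
grasp_force: 0.0
```

```bash
python3 - <<'E'
from h import *
s=sense(); print(s["clock"],s["eef_pos"],s["tcp_rot"],s["opening"],s["contact_force"])
f=grab_frame("wrist"); i=f["img"]
np.savez("w0.npz",p=s["eef_pos"],r=s["tcp_rot"],T=f["T_tool_cam"],m=f["mtx"]); print(f["T_tool_cam"],f["mtx"][0])
cv2.imwrite("pics/w0.png",cv2.cvtColor(i,cv2.COLOR_RGB2BGR))
E
```

```text
1.8 [491.84142299 -66.09184105 248.14541404] [-3.14122517e+00  2.77602608e-04  1.57353732e+00] 0.28302696383224585 [0.27891951 0.476382   0.07603841]
[[-5.21934214e-04 -9.59547033e-01 -2.81547900e-01  7.06965334e+01]
 [ 9.99999710e-01 -3.44552967e-04 -6.79526592e-04 -3.14681208e-01]
 [ 5.55029561e-04 -2.81548173e-01  9.59546934e-01 -1.25033153e+02]
 [ 0.00000000e+00  0.00000000e+00  0.00000000e+00  1.00000000e+00]] [294.03627565   0.         317.62207783]
```

View pics/w0.png

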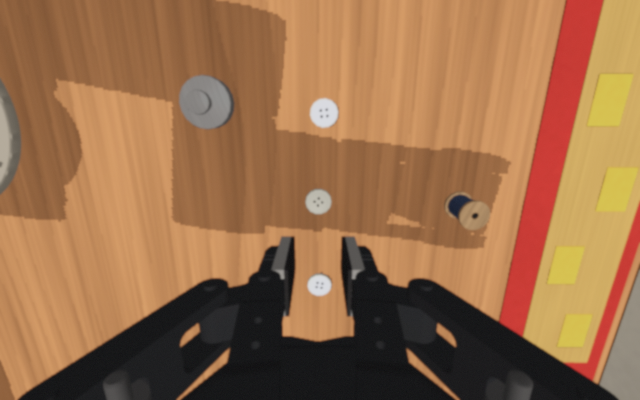

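The wrist view shows button1 at (324,113), button2 at (318,202), button3 at (319,285), the weight at (206,102) and the spool base near (461,205).

```bash
cat >> h.py <<'E'
from scipy.spatial.transform import Rotation as Ro
def wworld(fn,uv,z):
    d=np.load(fn); R=Ro.from_euler("xyz",d["r"]).as_matrix()
    p=cv2.undistortPoints(np.array(uv,float).reshape(-1,1,2),d["m"],None).reshape(-1,2); o=[]
    c=R@d["T"][:3,3]+d["p"]
    for q in p:
        r=R@d["T"][:3,:3]@np.array([*q,1]); o.append(c+r*(z-c[2])/r[2])
    return np.round(np.array(o),1)
E
python3 - <<'E'
from h import *
print(wworld("w0.npz",[(324,113),(318.5,202),(319.5,285.5)],8)); print(wworld("w0.npz",[(206,102)],18),wworld("w0.npz",[(474,215)],45))
# do both fixed cameras intersect? triangulated closest points
def ray(fn,uv):
    d=np.load(fn+".npz"); R=cv2.Rodrigues(d["rvec"])[0]; c=-R.T@d["tvec"].ravel()
    r=R.T@np.linalg.inv(d["mtx"])@np.array([*uv,1]); return c,r/np.linalg.norm(r)
for a,b in [((276,168),(342,196)),((319,187),(332,216)),((358.3,208),(318,237))]:
    c1,r1=ray("pics/s0.png",a);c2,r2=ray("pics/d0.png",b)
    A=np.c_[r1,-r2]; t=np.linalg.lstsq(A,c2-c1,rcond=None)[0]; print(c1+r1*t[0],c2+r2*t[1])
E
```

```text
[[ 498.7    3.5    8. ]
 [ 492.4 -107.6    8. ]
 [ 494.2 -231.4    8. ]]
[[362.8  15.3  18. ]] [[ 676.2 -111.8   45. ]]
[ 491.47627708 -233.08960932    3.78386193] [ 494.19990804 -231.02746707    1.36013038]
[ 489.01839553 -109.0140672     3.94800088] [ 491.23981014 -107.26728253    2.18106417]
[495.720754     2.89171821   3.44314314] [497.90367551   4.68046899   1.92885487]
```

Wrist and scene agree within 1.5 mm, and the sizes check out, so I use these positions. The tray centre is about (532,275) with its axis about 0.1 rad from +y. Next I descend behind button1.

Request:
send_rows:
  moves:
    - [[0.003, 0.011, -0.03, 0, 0, 0, -0.43], [0.004, 0.01, -0.04, 0, 0, 0, -0.43], [0, 0, -0.04, 0, 0, 0, -0.43], [0, 0, -0.04, 0, 0, 0, -0.43], [0, 0, -0.035, 0, 0, 0, -0.43], [0, 0, -0.025, 0, 0, 0, -0.43], [0, 0, -0.012, 0, 0, 0, -0.43], [0, 0, -0.004, 0, 0, 0, -0.43], [0, 0, 0, 0, 0, 0, -0.43]]

```text
clock: 2.75
eef_pos: [499.3, -45.9, 22.5]
tcp_rot: [3.141, 0.0, 1.571]
contact_force: [0.1, 0.4, 0.8]
opening: 0.286
grasp_force: 0.0
```

Request:
send_rows:
  moves:
    - [[0, 0, -0.001, 0, 0, 0, -0.43], [0, 0, -0.001, 0, 0, 0, -0.43], [0, 0, 0, 0, 0, 0, -0.43]]

```text
clock: 3.05
eef_pos: [499.5, -45.4, 21.0]
tcp_rot: [3.14, 0.0, 1.572]
contact_force: [0.4, -0.5, -0.7]
opening: 0.286
grasp_force: 0.0
```

Request:
send_rows:
  moves:
    - [[0, 0, -0.001, 0, 0, 0, -0.43], [0, 0, -0.001, 0, 0, 0, -0.43], [0, 0, 0, 0, 0, 0, -0.43]]

```text
clock: 3.35
eef_pos: [498.9, -45.3, 18.2]
tcp_rot: [-3.142, 0.0, 1.572]
contact_force: [-0.1, 0.2, 0.3]
opening: 0.288
grasp_force: 0.0
```

Request:
send_rows:
  moves:
    - [[0, 0, -0.001, 0, 0, 0, -0.43], [0, 0, -0.001, 0, 0, 0, -0.43], [0, 0, 0, 0, 0, 0, -0.43]]

```text
clock: 3.65
eef_pos: [499.0, -45.4, 16.9]
tcp_rot: [-3.142, -0.0, 1.572]
contact_force: [-3.6, 0.2, 13.7]
opening: 0.285
grasp_force: 6.7
```

Table contact comes at TCP z = 17. I'll back up 2.5 mm and push button1.

Request:
send_rows:
  moves:
    - [[0, 0, 0.0025, 0, 0, 0, -0.43], [0, 0.008, 0, 0, 0, 0, -0.43], [0, 0.008, 0, 0, 0, 0, -0.43], [0, 0.008, 0, 0, 0, 0, -0.43], [0, 0.008, 0, 0, 0, 0, -0.43], [0, 0.012, 0, 0, 0, 0, -0.43], [0, 0.016, 0, 0, 0, 0, -0.43], [0, 0.02, 0, 0, 0, 0, -0.43], [0, 0.02, 0, 0, 0, 0, -0.43], [0, 0.02, 0, 0, 0, 0, -0.43]]

```text
clock: 4.65
eef_pos: [498.7, 76.1, 18.7]
tcp_rot: [-3.141, -0.0, 1.572]
contact_force: [1.4, -0.5, 0.5]
opening: 0.285
grasp_force: 0.0
```

```bash
python3 - <<'E'
from h import *
s=sense(); print(s["clock"],s["eef_pos"],s["contact_force"])
f=take("scene","pics/s1.png"); 
i=cv2.imread("pics/s1.png")[150:330,255:515]
cv2.imwrite("pics/c1.png",cv2.resize(i,None,fx=3,fy=3,interpolation=cv2.INTER_CUBIC))
E
```

```text
4.65 [498.74476678  76.12638316  18.72398594] [ 1.41735447 -0.45773044  0.54794975]
```

View pics/c1.png

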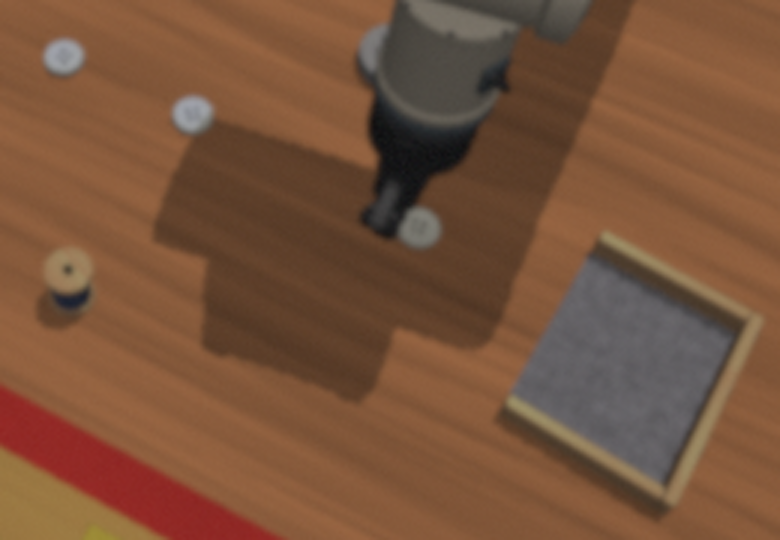

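Button1 sits in the fork at crop (419,226), and nothing else has moved. I'll continue into the tray.

Request:
send_rows:
  moves:
    - [[0, 0.01, 0.0005, 0, 0, 0, -0.43], [0, 0.02, 0, 0, 0, 0, -0.43], [0, 0.025, 0, 0, 0, 0, -0.43], [-0.001, 0.025, 0, 0, 0, 0, -0.43], [-0.001, 0.025, 0, 0, 0, 0, -0.43], [-0.001, 0.025, 0, 0, 0, 0, -0.43], [-0.001, 0.025, 0, 0, 0, 0, -0.43], [0, 0.02, 0, 0, 0, 0, -0.43], [0, 0.014, 0, 0, 0, 0, -0.43], [0, 0.008, 0, 0, 0, 0, -0.43]]

```text
clock: 5.7
eef_pos: [494.9, 272.6, 19.3]
tcp_rot: [3.141, -0.0, 1.572]
contact_force: [0.6, -0.4, 0.0]
opening: 0.286
grasp_force: 0.0
```

```bash
python3 - <<'E'
from h import *
print(world("pics/s1.png",[(419.5/3+254.5,226/3+149.7)],8))
E
```

```text
[[498.9  97.9   8. ]]
```

Request:
send_rows:
  moves:
    - [[0, -0.012, 0, 0, 0, 0, -0.43], [0, -0.012, 0.01, 0, 0, 0, -0.43], [0, -0.011, 0.025, 0, 0, -0.02, -0.43], [0, -0.03, 0.025, 0, 0, -0.03, -0.43], [0, -0.04, 0, 0, 0, -0.03, -0.43], [-0.002, -0.04, 0, 0, 0, -0.03, -0.43], [-0.002, -0.04, 0, 0, 0, -0.03, -0.43], [-0.002, -0.04, 0, 0, 0, -0.03, -0.43], [-0.002, -0.04, 0, 0, 0, -0.03, -0.43], [-0.002, -0.04, 0, 0, 0, 0, -0.43]]

```text
clock: 6.7
eef_pos: [483.6, -36.4, 79.9]
tcp_rot: [-3.142, 0.0, 1.369]
contact_force: [0.7, 0.5, 0.4]
opening: 0.287
grasp_force: 0.0
```

Request:
send_rows:
  moves:
    - [[-0.002, -0.04, 0, 0, 0, 0, -0.43], [0, -0.04, 0, 0, 0, 0, -0.43], [0, -0.03, 0, 0, 0, 0, -0.43], [0, -0.01, 0, 0, 0, 0, -0.43], [0, 0, -0.02, 0, 0, 0, -0.43], [0, 0, -0.02, 0, 0, 0, -0.43], [0, 0, -0.01, 0, 0, 0, -0.43], [0, 0, 0, 0, 0, 0, -0.43]]

```text
clock: 7.5
eef_pos: [481.5, -153.1, 28.4]
tcp_rot: [-3.139, -0.0, 1.371]
contact_force: [0.7, -0.7, -0.0]
opening: 0.285
grasp_force: 0.0
```

Request:
send_rows:
  moves:
    - [[0.001, 0, -0.009, 0, 0, 0, -0.43], [0.0016, 0.0078, 0, 0, 0, 0, -0.43], [0.0016, 0.0078, 0, 0, 0, 0, -0.43], [0.0016, 0.0078, 0, 0, 0, 0, -0.43], [0.0016, 0.0078, 0, 0, 0, 0, -0.43], [0.0024, 0.0118, 0, 0, 0, 0, -0.43], [0.0032, 0.0157, 0, 0, 0, 0, -0.43], [0.004, 0.0196, 0, 0, 0, 0, -0.43], [0.004, 0.0196, 0, 0, 0, 0, -0.43]]

```text
clock: 8.4
eef_pos: [504.2, -54.1, 20.5]
tcp_rot: [3.141, -0.0, 1.372]
contact_force: [-0.4, -0.6, 0.4]
opening: 0.285
grasp_force: 0.1
```

Request:
send_rows:
  moves:
    - [[0.005, 0.0245, 0, 0, 0, 0, -0.43], [0.005, 0.0245, 0, 0, 0, 0, -0.43], [0.005, 0.0245, 0, 0, 0, 0, -0.43], [0.005, 0.0245, 0, 0, 0, 0, -0.43], [0.005, 0.0245, 0, 0, 0, 0, -0.43], [0.005, 0.0245, 0, 0, 0, 0, -0.43], [0.005, 0.0245, 0, 0, 0, 0, -0.43], [0.005, 0.0245, 0, 0, 0, 0, -0.43]]

```text
clock: 9.2
eef_pos: [543.8, 142.4, 20.4]
tcp_rot: [3.142, -0.0, 1.372]
contact_force: [-0.2, -0.9, -0.0]
opening: 0.288
grasp_force: 0.1
```

```bash
python3 - <<'E'
from h import *
s=sense(); print(s["clock"],s["eef_pos"],s["contact_force"])
f=take("scene","pics/s2.png"); 
i=cv2.imread("pics/s2.png")[150:330,255:515]
cv2.imwrite("pics/c2.png",cv2.resize(i,None,fx=3,fy=3,interpolation=cv2.INTER_CUBIC))
E
```

```text
9.2 [543.81921474 142.42621997  20.39872078] [-0.15575068 -0.9460007  -0.03037554]
```

View pics/c2.png

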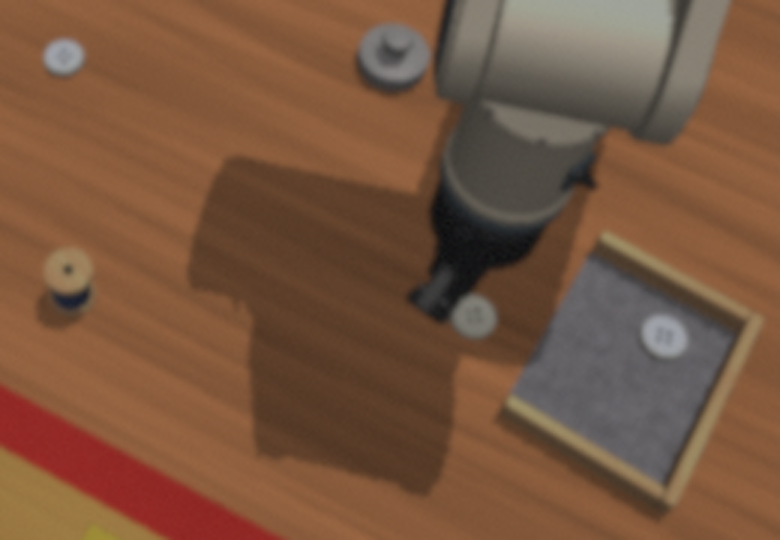

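Button1 is well inside the tray at crop (664,335), and button2 is held in the fork at (474,316).

Request:
send_rows:
  moves:
    - [[0.002, 0.012, -0.001, 0, 0, 0, -0.43], [0.004, 0.02, 0, 0, 0, 0, -0.43], [0.005, 0.025, 0, 0, 0, 0, -0.43], [0.005, 0.025, 0, 0, 0, 0, -0.43], [0.004, 0.02, 0, 0, 0, 0, -0.43], [0.003, 0.014, 0, 0, 0, 0, -0.43], [0.002, 0.01, 0, 0, 0, 0, -0.43], [0.001, 0.005, 0, 0, 0, 0, -0.43]]

```text
clock: 10.05
eef_pos: [570.0, 272.1, 19.2]
tcp_rot: [-3.142, 0.0, 1.372]
contact_force: [1.1, -0.7, -0.3]
opening: 0.285
grasp_force: 0.1
```

Request:
send_rows:
  moves:
    - [[-0.002, -0.012, 0, 0, 0, 0, -0.43], [-0.002, -0.012, 0.01, 0, 0, 0, -0.43], [-0.003, -0.011, 0.025, 0, 0, 0.02, -0.43], [-0.008, -0.03, 0.025, 0, 0, 0.02, -0.43], [-0.009, -0.045, 0, 0, 0, 0.02, -0.43], [-0.009, -0.045, 0, 0, 0, 0.02, -0.43], [-0.009, -0.045, 0, 0, 0, 0.02, -0.43], [-0.009, -0.045, 0, 0, 0, 0.02, -0.43], [-0.009, -0.045, 0, 0, 0, 0, -0.43], [-0.006, -0.045, 0, 0, 0, 0, -0.43]]

```text
clock: 11.05
eef_pos: [501.9, -66.3, 80.0]
tcp_rot: [-3.141, 0.0, 1.491]
contact_force: [1.3, -0.2, -0.3]
opening: 0.283
grasp_force: 0.0
```

Request:
send_rows:
  moves:
    - [[-0.003, -0.04, 0, 0, 0, 0, -0.43], [-0.003, -0.045, 0, 0, 0, 0, -0.43], [-0.003, -0.045, 0, 0, 0, 0, -0.43], [-0.002, -0.04, 0, 0, 0, 0, -0.43], [0, -0.03, 0, 0, 0, 0, -0.43], [0, -0.012, 0, 0, 0, 0, -0.43], [0, 0, -0.02, 0, 0, 0, -0.43], [0, 0, -0.025, 0, 0, 0, -0.43], [0, 0, -0.01, 0, 0, 0, -0.43], [0, 0, -0.003, 0, 0, 0, -0.43]]

```text
clock: 12.05
eef_pos: [491.6, -274.8, 20.5]
tcp_rot: [-3.139, -0.001, 1.492]
contact_force: [-0.5, 0.4, 0.3]
opening: 0.284
grasp_force: 0.0
```

Request:
send_rows:
  moves:
    - [[0, 0, -0.001, 0, 0, 0, -0.43], [0.0006, 0.008, 0, 0, 0, 0, -0.43], [0.0006, 0.008, 0, 0, 0, 0, -0.43], [0.0006, 0.008, 0, 0, 0, 0, -0.43], [0.0006, 0.008, 0, 0, 0, 0, -0.43], [0.0009, 0.012, 0, 0, 0, 0, -0.43], [0.0012, 0.016, 0, 0, 0, 0, -0.43], [0.0015, 0.02, 0, 0, 0, 0, -0.43], [0.0015, 0.02, 0, 0, 0, 0, -0.43]]

```text
clock: 12.95
eef_pos: [500.4, -173.9, 20.3]
tcp_rot: [-3.141, -0.0, 1.492]
contact_force: [-0.1, 0.4, 0.7]
opening: 0.284
grasp_force: 0.1
```

Request:
send_rows:
  moves:
    - [[0.0018, 0.025, 0, 0, 0, 0, -0.43], [0.0018, 0.025, 0, 0, 0, 0, -0.43], [0.0018, 0.025, 0, 0, 0, 0, -0.43], [0.0018, 0.025, 0, 0, 0, 0, -0.43], [0.0018, 0.025, 0, 0, 0, 0, -0.43], [0.0018, 0.025, 0, 0, 0, 0, -0.43], [0.0018, 0.025, 0, 0, 0, 0, -0.43], [0.0018, 0.025, 0, 0, 0, 0, -0.43], [0.0018, 0.025, 0, 0, 0, 0, -0.43], [0.0018, 0.025, 0, 0, 0, 0, -0.43]]

```text
clock: 13.95
eef_pos: [517.9, 76.5, 20.3]
tcp_rot: [-3.141, -0.0, 1.492]
contact_force: [-0.8, -0.8, 0.0]
opening: 0.284
grasp_force: 0.1
```

```bash
python3 - <<'E'
from h import *
s=sense(); print(s["clock"],s["eef_pos"],s["contact_force"])
f=take("scene","pics/s3.png"); 
i=cv2.imread("pics/s3.png")[150:330,255:515]
cv2.imwrite("pics/c3.png",cv2.resize(i,None,fx=3,fy=3,interpolation=cv2.INTER_CUBIC))
E
```

```text
13.95 [517.89841338  76.46782729  20.2741641 ] [-0.83406554 -0.77695408  0.04824939]
```

View pics/c3.png

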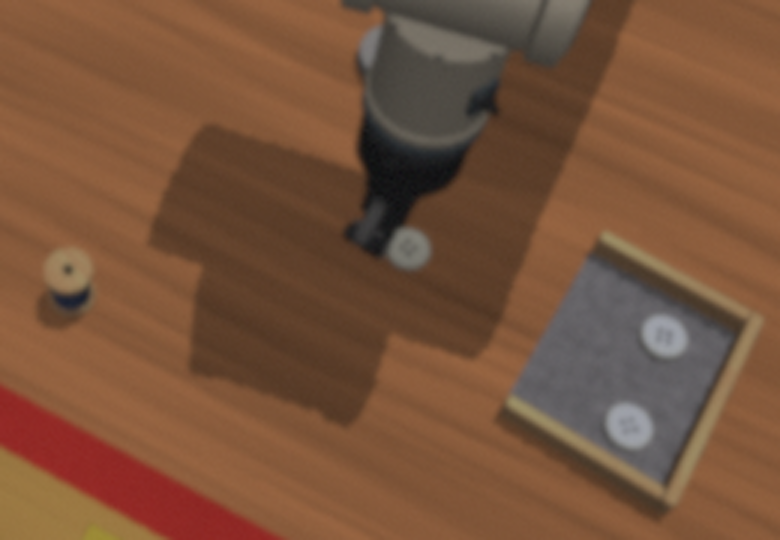

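Buttons 1 and 2 are inside at crop (664,335) and (630,426), with button3 in the fork at (409,249). I'll finish this push.

Request:
send_rows:
  moves:
    - [[0.001, 0.012, 0, 0, 0, 0, -0.43], [0.0015, 0.02, 0, 0, 0, 0, -0.43], [0.0018, 0.025, 0, 0, 0, 0, -0.43], [0.0018, 0.025, 0, 0, 0, 0, -0.43], [0.0018, 0.025, 0, 0, 0, 0, -0.43], [0.0018, 0.025, 0, 0, 0, 0, -0.43], [0.0012, 0.018, 0, 0, 0, 0, -0.43], [0.001, 0.013, 0, 0, 0, 0, -0.43], [0.0006, 0.008, 0, 0, 0, 0, -0.43], [0.0003, 0.004, 0, 0, 0, 0, -0.43]]

```text
clock: 15.0
eef_pos: [531.2, 249.9, 20.2]
tcp_rot: [-3.141, 0.0, 1.492]
contact_force: [-0.1, 0.3, -0.2]
opening: 0.283
grasp_force: 0.1
```

Request:
send_rows:
  moves:
    - [[-0.001, -0.012, 0, 0, 0, 0, -0.43], [-0.001, -0.012, 0.01, 0, 0, 0, -0.43], [-0.002, -0.02, 0.025, 0, 0, 0, -0.43], [-0.004, -0.035, 0.04, 0, 0, 0, -0.43], [-0.004, -0.045, 0.02, 0, 0, 0, -0.43], [-0.004, -0.045, 0.02, 0, 0, 0, -0.43], [-0.004, -0.045, 0.02, 0, 0, 0, -0.43], [0, -0.03, 0, 0, 0, 0, -0.43], [0, 0, 0, 0, 0, 0, -0.43], [0, 0, 0, 0, 0, 0, -0.43]]

```text
clock: 16.0
eef_pos: [510.8, 6.1, 153.3]
tcp_rot: [3.141, -0.0, 1.489]
contact_force: [-0.4, 0.1, -0.5]
opening: 0.285
grasp_force: 0.0
```

```bash
python3 - <<'E'
from h import *
s=sense(); print(s["clock"],s["eef_pos"],s["qvel"])
f=take("scene","pics/s4.png"); 
i=cv2.imread("pics/s4.png")[150:330,255:515]
cv2.imwrite("pics/c4.png",cv2.resize(i,None,fx=3,fy=3,interpolation=cv2.INTER_CUBIC))
E
```

```text
16.0 [510.83958904   6.09081284 153.30680302] [ 0.03960142  0.01640211 -0.00434242  0.00409212 -0.00293168  0.00914628]
```

View pics/c4.png

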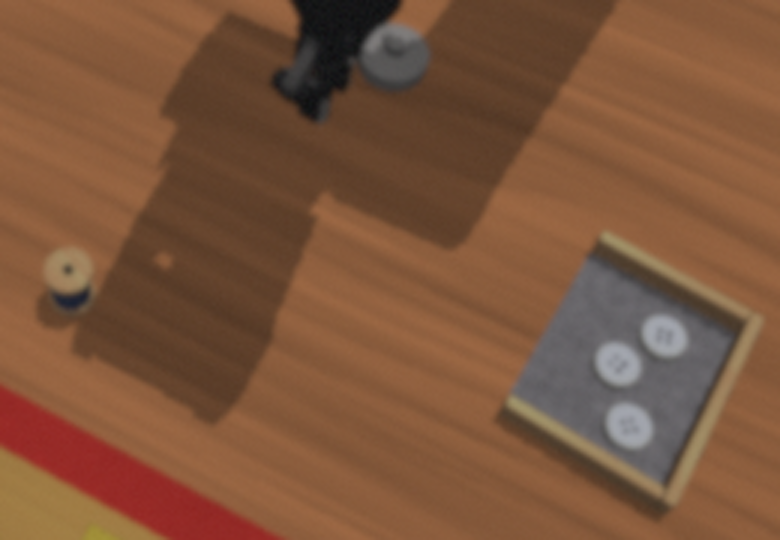

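All three buttons lie inside, at crop (664,335), (630,426) and (618,362). The weight and spool haven't moved. I'll check the numbers in the tray frame and hand in.

```bash
python3 - <<'E'
from h import *
w=world("pics/s4.png",[(u/3+254.7,v/3+149.7) for u,v in [(664,335),(630,426),(618,362)]],8)[:,:2]-[532.3,275]
t=np.c_[w@[.1,.995],w@[-.995,.1]]; print(t)
if (t[:,0]>-35).all() and (t[:,0]<58).all() and (abs(t[:,1])<60).all(): print(sign_off())
E
```

```text
[[ 15.951   39.2925]
 [ 23.752  -40.3275]
 [ -3.602   -0.161 ]]
the job is handed in; nothing more can be done
None
```

I pushed all three buttons into the tray and handed the job in after about 16 s on the robot's clock; in the last picture they lie at least 40 mm inside the open side, and the spool, weight and shears were never touched.

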